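# Clip a turning template to the sloping stand

### The job

Take the yellow-tabbed plywood template out of its rack and set it on the sloping green stand, sitting on the ledge, flat against the board and centred, tab up. Then squeeze the orange spring clamp off its rail and let it close over the top edge beside the tab, jaws well down, so that it grips template and board together. Leave the other template, the tin and the wooden finial where they are.

Things in the scene. Friction and masses are not known exactly. Their poses are not given: they have to be found in the camera images.
- stand: Fixed green stand, foot 130 x 130 mm. Origin: on the table under the ledge corner; z up; its working face looks along its own +x, away from the robot at yaw 0. Supports reach up behind the board to 50 mm up its slope; above that the back of the board is clear.
- board: The stand's fixed board, 140 mm wide, 8 thick, leaning 0.56 rad (32 deg) from upright, top towards the stand's -x. Origin: middle of the corner of front face and ledge, 30 mm above the table. x points out of the front face (out and up), y along the ledge, z up the slope. Front face x = 0, back x = -8 mm, top edge z = 90. Ledge: upper face z = 0, out to x = 24, no lip.
- rack: Fixed wooden rack, 150 x 110 mm, origin on the table, two upright slots at x = -37.5 and +37.5 mm in its frame, 8 mm wide along x, 100 long along y; slot floor 12 mm, wall tops 52 mm above the table. Which slot holds which template varies; the rack may be left or right of the stand, the rail on the other side.
- template: Loose plywood plate, yellow tab, black half-profile on both faces, about 0.1 kg, 6 mm thick along x. Main plate 140 mm wide (y), 92 high (z); tab in the middle of its top edge, 36 mm wide, 50 high (top at z = 142). Origin: centre of its underside. Either face may go to the board. Stands upright in a slot, may lean 3 deg.
- other_template: Loose dark plate with a blue tab, same sizes, in the other slot. To be left alone.
- rail: Fixed storage rail: foot 90 x 150 x 12 mm, and an upright wooden strip 14 mm thick along x, 130 mm long along y, top 90 mm above its origin on the table.
- clamp: Loose orange spring clamp like a clothes peg, 136 mm long, 24 wide, 0.12 kg. Origin on the pivot; this body is lever a, on the -x side; y is the pivot axis, z points from jaws to handles. Starts clipped on the rail, handles up, jaw tips 28 mm below the rail's top. Jaw faces reach from 60 to 34 mm below the pivot; above them the throat is wider, clear to 10 mm below the pivot.
- clamp_lever (a joint): Opening angle (rad) of lever b: 0 with jaw faces parallel and 14 mm apart, as on the rail (board plus template is also 14 mm); -0.22 at the shut end, 0.35 at the open stop, jaw tips then 34 mm apart. Spring: about 9 N at the grip point at 0, 13 N at the stop; a 40 N grip squeezes it right to the stop. Each lever turns about half.
- jaw_a (a point): Inner face of the jaw tip of lever a (-x side), middle of its width.
- jaw_b (a point): Inner face of the jaw tip of lever b (+x side), middle of its width.
- handle_a (a point): Outer face of the top of handle a (-x side), middle of its width. Handle tops are 75 mm above the pivot and 60 mm apart at joint 0, narrowing towards the pivot (each slopes 0.17 rad); squeezed to the stop they are parallel, about 34 mm apart. Grip about 12 mm below the tops, closing along the line from handle_a to handle_b.
- handle_b (a point): Outer face of the top of handle b (+x side), middle of its width.
- wax_tin: Loose tin, 60 mm diameter, 60 mm high, on the table on the robot's side of the stand. Origin: centre of its underside. To be left alone.
- finial: Loose turned wooden finial, 56 mm diameter, 100 mm high, upright on the table beyond the stand. Origin: centre of its underside. To be left alone.
Not all that is in view belongs to the job. What is shaped like the template but red is not meant.

How it is judged:
By the outcome, as a careful person would: the job done as asked, in the order asked, and still so for the second after the job is handed in, with the robot touching nothing.
It also fails if it takes over 61 s, if anything falls off the work surface, if the arm or the gripper's body presses on something with over 40 N, if the wrist force passes 120 N, or if a joint passes its speed limit or range.

### The arm

A 6-joint arm with a two-finger parallel gripper is mounted at the origin on the work surface. World frame = base frame: x ahead of the robot, y to its left, z up, the work surface at z = 0. Lengths are in mm, angles in rad, forces in N, time in s.
With the tool pointing down it reaches from about 200 to 875 mm from the base axis. Payload 3.4 kg.
Tool frame: the origin (TCP) lies midway between the tips of the shut fingers; the grasp point (between the pads) lies 19 mm behind it (manip.grip_depth is the distance from the TCP to the grasp point, in mm); z points along the fingers, y is the line along which they close (so a half turn about z gives the same grasp; the last joint's range is limited). The gripper opens to 94 mm and grips with 3 to 60 N. Pads are 16 mm wide; open, the fingers measure 119 mm over their backs; the gripper's body (75 mm by 177 mm) begins 78 mm behind the grasp point.
Start: joints at [1.041, 0.276, 1.505, -0, 1.361, -0.121], TCP at [228.588, 527.648, 205.493] pointing down, gripper open.
Joint ranges: [-2.89, 2.89], [-0.75, 2.08], [0.22, 2.7], [-1.18, 4.32], [0.11, 2.71], [-2.7, 2.7]. Speed limits (rad/s): [2.57, 2.57, 3.14, 3.14, 3.14, 3.14].

### API

Orientations are given as a 3x3 rotation matrix whose columns are the frame's x, y, z axes.
In Python, from station import manip gives the robot as it stands. The module is installed in compiled form; this text tells all that it offers. Calls block until the motion is done:
- manip.goto(position, orientation): joint-space move of the TCP to a pose.
- manip.servo_line(position, rate=150, frame=None): straight line of the TCP; frame=None keeps the orientation; rate is the mean speed in mm/s.
- manip.move_j(angles): joint-space move.
- manip.grip(opening, newtons=None): finger opening in mm; newtons is the grip in N (None keeps the last); returns when the fingers have stopped.
- manip.wait(seconds).
- manip.ik(position, orientation): joint angles nearest the present ones, or None.
- manip.capture(name): name is "side" or "top"; returns a dict with "frame" (420x560x3 uint8, red, green, blue), "fx", "fy", "cx", "cy" (pixels), "R" (3x3) and "t" (3): a world point X has camera coordinates R X + t. Camera axes: x right, y down, z forward; pixel columns grow to the right and rows downward; lengths in mm; the calibration is good to about 2 mm. A picture is of the moment at which its call begins. There is no depth.
A pose or a line that the arm cannot do raises manip.IKError and nothing moves.
- manip.hand_in(): hands the job in, once; it reports no verdict.
Readings, each from a call of its own:
- manip.read_time_s(): time.
- manip.read_joint_positions(): joint angles.
- manip.read_qd(): joint speeds.
- manip.read_joint_torque(): joint torques, N m.
- manip.read_tool_pos(): TCP position.
- manip.read_tool_rot(): TCP orientation.
- manip.read_force(): force on the tool from outside, world axes, zero at the start.
- manip.read_ft_torque(): the same for the moment, N m.
- manip.read_width(): finger opening in mm.
Only numpy, scipy, OpenCV 4.12 (cv2) and the standard library are available. Lean on these libraries where they do the work, as an engineer would, in place of code of your own. Each camera call takes 0.05 s, during which the arm holds its last target. There are 200 camera calls.

## Working session

There is one attempt and no reset: what is moved stays moved. The work goes in short steps, each a Python script; the robot and the scene stay as the last script left them, time stands still between calls to the robot, and variables do not carry over. Pictures are saved under pics/ and viewed, on a budget of 10 in all, crops included, one or two more only if the job needs it, and the job is handed in when it is done.

```bash
mkdir -p pics
python3 - <<'E'
from station import manip
import cv2,pickle
d={}
for n in("side","top"):
    c=manip.capture(n);d[n]=c
    cv2.imwrite(f"pics/{n}0.png",cv2.resize(c["frame"][:,:,::-1],(784,588),interpolation=cv2.INTER_CUBIC))
    print(n,c["fx"],c["fy"],c["cx"],c["cy"],c["R"],c["t"])
pickle.dump(d,open("cam0.pkl","wb"));print(manip.read_time_s(),manip.grip_depth,manip.read_width())
E
```

```text
side 536.3928516236483 536.3928516236483 272.81340676560967 217.98153214612805 [[ 0.99314687 -0.11669701 -0.00641062]
 [-0.09320619 -0.75774956 -0.64585463]
 [ 0.07051166  0.64202602 -0.76343349]] [-523.43534997  137.07579333 1463.45135652]
top 463.9231117354597 463.9231117354597 282.4994712264881 212.19471653069382 [[ 8.19508424e-03 -9.99965555e-01  1.31503510e-03]
 [-9.84429459e-01 -8.29866743e-03 -1.75584088e-01]
 [ 1.75588953e-01  1.44367099e-04 -9.84463559e-01]] [ -14.48779506  547.34620111 1108.3659811 ]
0.1 18.8 94.34565777014159
```

View pics/side0.png

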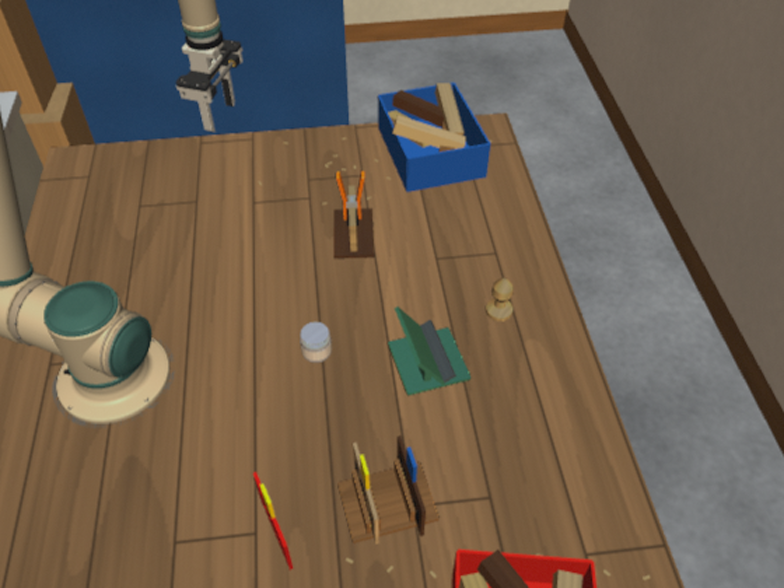

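View pics/top0.png

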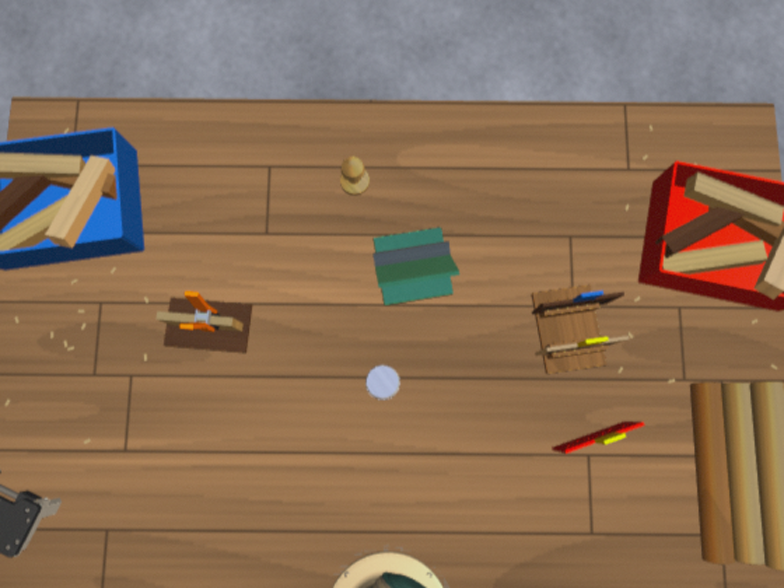

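Candidates: the plate with a yellow tab in the rack (side 364,470 / top 595,341); the red plate lying loose with a yellow tab (side 267,500 / top 613,438), which is the decoy; and the blue-tabbed plate in the rack (side 411,465 / top 590,296). I choose the yellow tab in the rack's near slot and check it in close crops.

```bash
cat > crops.py <<'E'
import cv2,numpy as np
def tile(img,u0,v0,w=96,h=74,s=4):
    c=cv2.resize(img[v0:v0+h,u0:u0+w,::-1],None,fx=s,fy=s,interpolation=cv2.INTER_CUBIC)
    for k in range(0,w):
        if (u0+k)%10==0:
            x=int((k+.5)*s);cv2.line(c,(x,0),(x,5),(255,255,255),1);cv2.putText(c,str(u0+k),(x-8,15),0,.33,(255,255,255),1)
    for k in range(0,h):
        if (v0+k)%10==0:
            y=int((k+.5)*s);cv2.line(c,(0,y),(5,y),(255,255,255),1);cv2.putText(c,str(v0+k),(7,y+4),0,.33,(255,255,255),1)
    return c
def grid(name,rows):
    cv2.imwrite(name,np.vstack([np.hstack([tile(*t) for t in r]) for r in rows]))
E
python3 - <<'E'
import pickle
from crops import *
d=pickle.load(open("cam0.pkl","rb"));S=d["side"]["frame"];T=d["top"]["frame"]
grid("pics/c1.png",[[(S,230,310),(T,370,198)],[(S,205,115),(T,100,196)]])
grid("pics/c2.png",[[(S,262,210),(T,250,155)]])
E
```

```text
(no output)
```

View pics/c1.png

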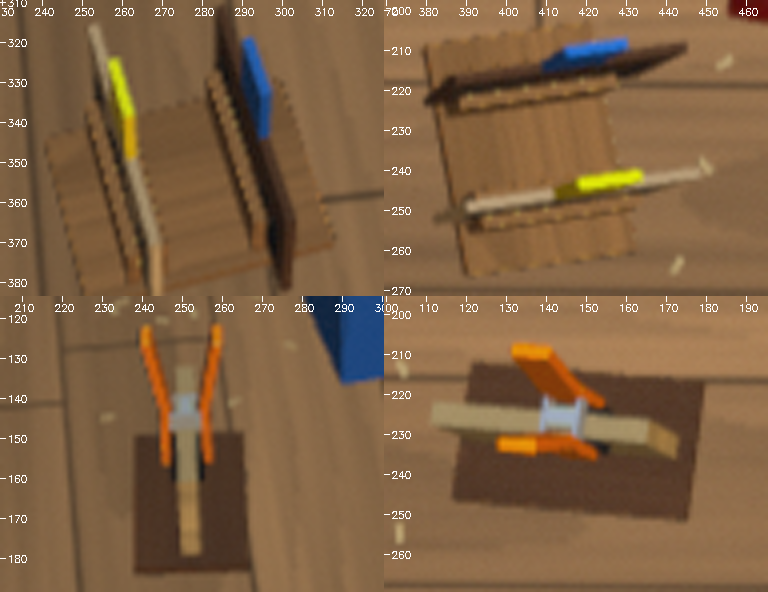

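View pics/c2.png

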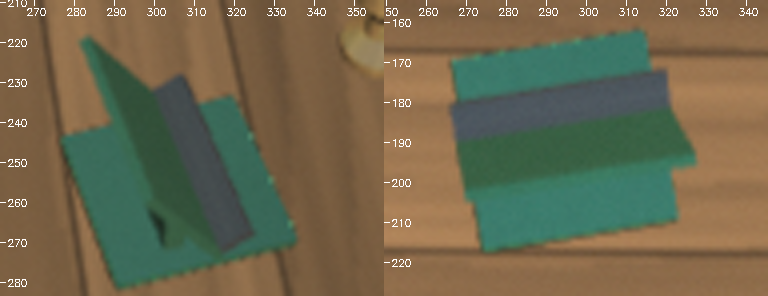

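```bash
cat > vis.py <<'E'
import numpy as np,pickle
from scipy.optimize import least_squares
d=pickle.load(open("cam0.pkl","rb"))
def proj(cam,X):
    c=d[cam];p=np.atleast_2d(X)@np.array(c["R"]).T+c["t"]
    return np.c_[c["fx"]*p[:,0]/p[:,2]+c["cx"],c["fy"]*p[:,1]/p[:,2]+c["cy"]]
def tri(us,ut):
    r=least_squares(lambda X:np.r_[proj("side",X)[0]-us,proj("top",X)[0]-ut],[400,0,50])
    return r.x,np.abs(r.fun).max()
def Rz(a): c,s=np.cos(a),np.sin(a);return np.array([[c,-s,0],[s,c,0],[0,0,1]])
def fit(pts,x0):  # pts: (cam,local,uv)
    def f(q):
        return np.concatenate([proj(c,Rz(q[2])@np.array(l,float)+[q[0],q[1],0])[0]-uv for c,l,uv in pts])
    r=least_squares(f,x0,loss="soft_l1",x_scale=[10,10,.1])
    return r.x,f(r.x).reshape(-1,2)
E
python3 - <<'E'
from vis import *
np.set_printoptions(precision=2,suppress=True)
b=np.array
c,s=np.cos(.56),np.sin(.56)
B=lambda x,y,z:[c*x-s*z,y,30+s*x+c*z]
st=[("side",B(24,70,0),(307,228)),("side",B(24,-70,0),(325,268)),("side",B(0,70,0),(300,233)),("side",B(0,-70,0),(316.5,273)),("side",B(0,70,90),(282.5,219)),
("top",B(24,70,0),(267,181.5)),("top",B(24,-70,0),(319.5,172)),("top",B(0,70,0),(268.5,190)),("top",B(0,-70,0),(320.5,181.5)),("top",B(-8,70,90),(270,204)),("top",B(-8,-70,90),(327,196))]
q,r=fit(st,[460,-40,.15]);print("stand",q);print(r.T)
rk=[("side",(-75,55,0),(241,350)),("side",(-75,-55,0),(251.5,386)),("side",(75,-55,0),(313,371)),("side",(75,55,0),(303.5,328.5)),
("top",(75,55,0),(380,208.5)),("top",(-75,55,0),(389.5,267)),("top",(-75,-55,0),(433.5,261.5))]
for z in(0,12):
    q,r=fit([(a,(l[0],l[1],z),u) for a,l,u in rk],[400,-350,.15]);print("rack",z,q);print(r.T)
rl=[("side",(-45,75,12),(238,149)),("side",(-45,-75,12),(234,184)),("side",(45,-75,12),(267,183)),("side",(45,75,12),(266,149)),
("side",(-7,-65,90),(248,160)),("side",(7,-65,90),(253,160)),("top",(7,65,90),(112,223)),("top",(-7,65,90),(112,229)),("top",(7,-65,90),(165,226.5)),("top",(-7,-65,90),(165,233.5)),
("top",(45,75,12),(121,212)),("top",(45,-75,12),(180,217)),("top",(-45,-75,12),(176,251.5)),("top",(-45,75,12),(117,247))]
q,r=fit(rl,[400,330,-.1]);print("rail",q);print(r.T)
for n,a,t in [("tabtop",(259.5,331.5),(426,242.5)),("tab+y",(257,324),(418,244)),("tab-y",(262,338.5),(434.5,240.5)),
 ("hb",(258.5,122),(137,209)),("ha",(240.5,122),(133,233.5)),("pivot",(249.5,143),(144,226))]:
    print(n,*tri(b(a),b(t)))
E
```

```text
stand [619.63 -40.95   0.17]
[[ 0.2  -0.4   0.13  0.52  1.6  -0.59  1.22 -0.66  1.23  0.58  1.37]
 [-0.3  -0.77 -0.78 -1.14 -0.55 -0.15  0.56  0.19 -0.07  1.54  0.08]]
rack 0 [ 498.69 -326.81    0.14]
[[ 0.46  0.44  0.73 -3.25 -0.76 -0.2  -1.75]
 [-4.07  2.    1.03  3.04  1.1  -0.   -0.33]]
rack 12 [ 498.24 -327.35    0.13]
[[ 0.18 -0.22  0.71 -2.95  0.66  0.79 -0.25]
 [-6.45 -0.09 -0.58  1.11  0.2  -0.27 -0.24]]
rail [499.14 332.43  -0.08]
[[-0.26  3.57 -0.25 -0.69  0.84  0.53  0.39 -0.49  1.35  0.59  0.67 -0.4
  -0.85 -0.54]
 [ 0.1  -1.82 -1.77 -0.76  1.15  1.   -0.35 -0.57  0.81 -0.39  0.42  0.4
   0.81  0.2 ]]
tabtop [ 461.17 -331.8   153.39] 0.6034711450027999
tab+y [ 457.56 -313.47  154.34] 0.5994236440338341
tab-y [ 465.12 -350.3   155.74] 0.7953910606161969
hb [523.1  302.35 207.75] 0.1561427926009742
ha [470.66 307.33 208.62] 0.26311200492932585
pivot [496.93 309.83 124.97] 0.9254036057639325
```

The crops confirm the choice: in the near slot is a light plywood plate with a yellow tab (side 259,331; top 426,242). It triangulates to z 153, where 154 is expected, and lies on the slot's centreline. The clamp sits on the rail with handle tops at top-view (137,209) and (133,233). I'll plan the poses next and check IK before moving.

```bash
cat > plan.py <<'E'
import numpy as np
from station import manip
from scipy.spatial.transform import Rotation as Ro
ST=np.array([619.6,-41.,0]);SY=.17
Rb=Ro.from_euler("z",SY).as_matrix()@Ro.from_euler("y",-.56).as_matrix()
Ob=ST+[0,0,30]
def B(x,y,z): return Ob+Rb@np.array([x,y,z],float)
def tool(y,z): 
    y=np.array(y,float);z=np.array(z,float);return np.c_[np.cross(y,z),y,z]
sg=1
TY=.145; TP=np.array([461.2,-331.8]); CY=-.083
def Rt(yaw,s): return tool([s*np.cos(yaw),s*np.sin(yaw),0],[0,0,-1])
def Rbt(s): return tool(s*Rb[:,0],-Rb[:,2])
E
python3 - <<'E'
from plan import *
from vis import fit
np.set_printoptions(precision=2,suppress=True)
a=Rb@[0,0,1];print("boardz",a)
q,r=fit([("side",(27,0,197),(258.5,124.5)),("side",(-27,0,197),(240.5,124.5)),("top",(27,0,197),(136.5,209)),("top",(-27,0,197),(133,233.5))],[497,305,-.08])
print("clamp",q,r.T)
for s in(1,-1):
    print(s)
    for p,R in [((461,-332,110),Rt(TY,s)),((461,-332,290),Rt(TY,s)),(B(10,0,98),Rbt(s)),(B(12,0,240),Rbt(s)),((497,305,166),Rt(CY,s)),((497,305,320),Rt(CY,s)),(B(-1,42,118+44),Rbt(s)),(B(-1,42,290),Rbt(s))]:
        print(np.round(p),manip.ik(p,R))
E
```

```text
boardz [-0.52 -0.09  0.85]
clamp [497.97 308.67  -0.08] [[ 0.73 -0.01  0.23  0.02]
 [-0.58 -0.09  0.21  0.3 ]]
1
[ 461 -332  110] [-0.75  0.33  1.67 -0.    1.14 -0.89]
[ 461 -332  290] [-0.75  0.23  1.36 -0.    1.55 -0.89]
[577. -48. 118.] [-0.4   0.14  2.11  0.65  0.5  -1.09]
[504. -61. 240.] [-0.53 -0.12  2.01  0.47  0.86 -0.94]
[497 305 166] [ 0.43  0.31  1.55 -0.    1.28  0.51]
[497 305 320] [ 0.43  0.25  1.27 -0.    1.63  0.51]
[527. -14. 167.] [-0.37 -0.02  2.13  0.51  0.59 -0.9 ]
[460. -26. 275.] [-0.5  -0.24  2.01  0.42  0.96 -0.84]
-1
[ 461 -332  110] [-0.75  0.33  1.67 -0.    1.14  2.25]
[ 461 -332  290] [-0.75  0.23  1.36 -0.    1.55  2.25]
[577. -48. 118.] [-0.4   0.14  2.11  0.65  0.5   2.05]
[504. -61. 240.] [-0.53 -0.12  2.01  0.47  0.86  2.2 ]
[497 305 166] [ 0.43  0.31  1.55 -0.    1.28 -2.63]
[497 305 320] [ 0.43  0.25  1.27 -0.    1.63 -2.63]
[527. -14. 167.] [-0.37 -0.02  2.13  0.51  0.59  2.25]
[460. -26. 275.] [-0.5  -0.24  2.01  0.42  0.96  2.3 ]
```

Run:
```python
from plan import *
import pickle
from crops import grid
p=manip.read_tool_pos()
manip.servo_line([p[0],p[1],340],rate=300)
R=Rt(TY,1)
manip.goto([TP[0],TP[1],270],R)
manip.grip(45,25)
manip.servo_line([TP[0],TP[1],110],rate=150)
print(manip.read_time_s(),manip.read_force())
a=manip.capture("side");b=manip.capture("top")
manip.grip(0,25);print(manip.read_width(),manip.read_force(),manip.read_tool_pos())
manip.servo_line([TP[0],TP[1],150],rate=80);print(manip.read_force())
manip.servo_line([TP[0],TP[1],290],rate=200);print(manip.read_width(),manip.read_force(),manip.read_time_s())
S=manip.capture("side")["frame"];T=manip.capture("top")["frame"]
grid("pics/g1.png",[[(a["frame"],225,290),(b["frame"],375,190)],[(S,215,260),(T,370,190)]])
```

```text
5.9333 [0.19118516 0.38704006 0.02879161]
6.0312537876495504 [0.61623537 0.00353734 0.20340581] [ 461.16317867 -331.81769996  109.98327074]
[-0.04506546 -0.77300626 -1.64314693]
5.702182352717342 [ 0.315532   -1.26935522 -1.24134829] 8.2167
```

View pics/g1.png

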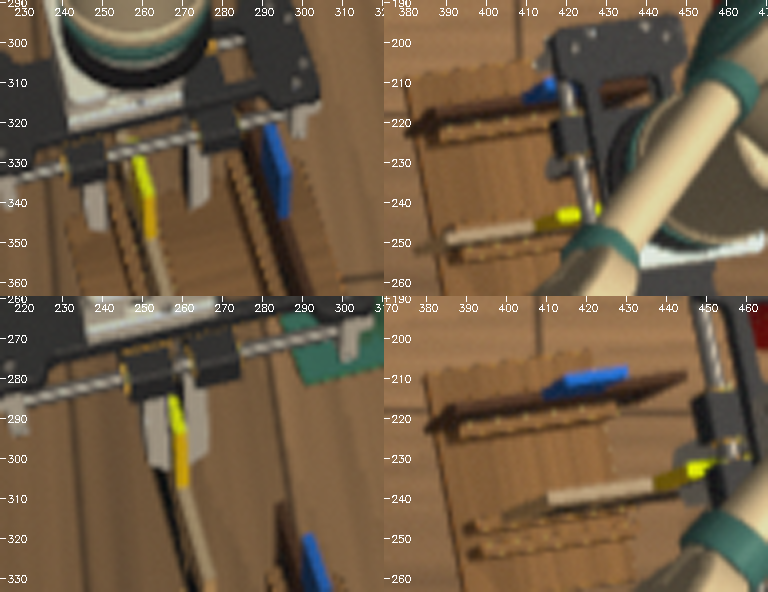

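Run:
```python
from plan import *
from crops import grid
R=Rbt(1)
manip.goto(B(10,0,240),R)
manip.servo_line(B(10,0,125),rate=120)
manip.servo_line(B(9,0,106),rate=60)
f0=Rb.T@np.array(manip.read_force());print(manip.read_time_s(),f0)
z=106
for i in range(18):
    z-=1;manip.servo_line(B(9,0,z),rate=25)
    f=Rb.T@np.array(manip.read_force())-f0
    if f[2]>4 or abs(f[0])>4: break
print("z",z,f,manip.read_time_s())
z+=0.5
x=9
for i in range(14):
    x-=1;manip.servo_line(B(x,0,z),rate=25)
    f=Rb.T@np.array(manip.read_force())-f0
    if f[0]>4: break
print("x",x,f,manip.read_time_s(),manip.read_width())
S=manip.capture("side")["frame"];T=manip.capture("top")["frame"]
grid("pics/p1.png",[[(S,262,210),(T,250,155)]])
```

```text
10.9583 [-5.43520178e-05  7.28674527e-02 -7.79275961e-01]
z 98 [-2.25608785 -1.36364993  8.69454352] 12.9583
x 0 [7.80232864 1.62218773 2.51090869] 15.2083 5.838049296096888
```

View pics/p1.png

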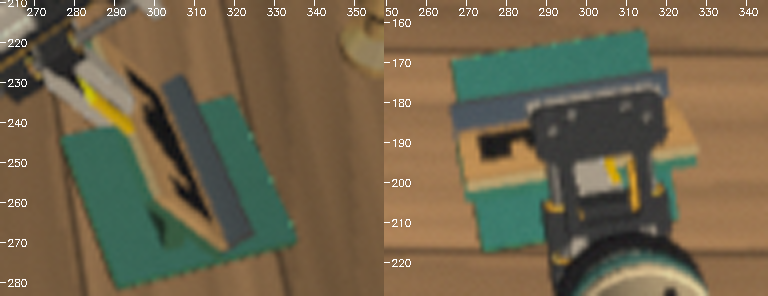

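Run:
```python
from plan import *
from crops import grid
manip.grip(14);manip.grip(40)
manip.servo_line(B(0,0,240),rate=150)
manip.goto([497.5,308,320],Rt(CY,1))
manip.grip(94)
print(manip.read_time_s())
a=manip.capture("side");b=manip.capture("top");S=a["frame"];T=b["frame"]
import pickle;pickle.dump((S,T),open("placed.pkl","wb"))
grid("pics/p2.png",[[(S,262,210),(T,250,155)],[(S,205,100),(T,100,196)]])
```

```text
19.75
```

View pics/p2.png

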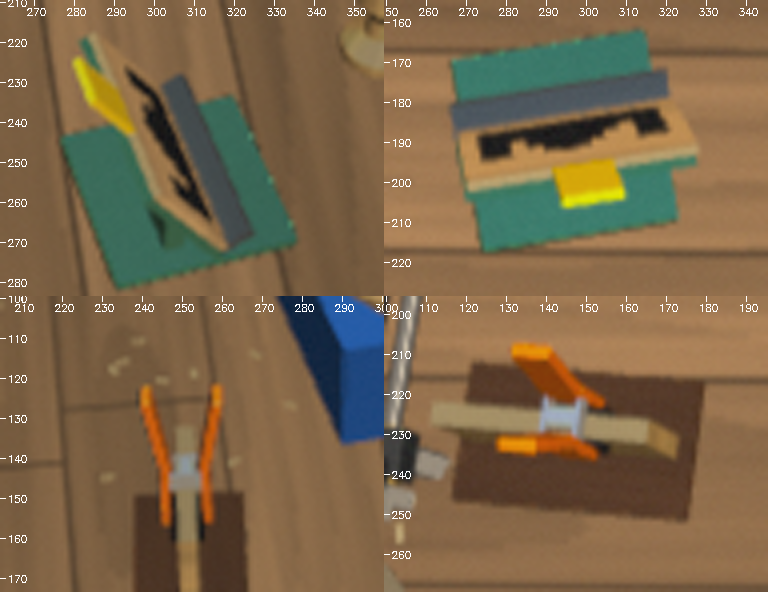

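Run:
```python
import pickle,cv2,numpy as np
from crops import tile
import vis
S,T=pickle.load(open("placed.pkl","rb"))
v=lambda im,u,w:tile(im,u,w,65,49,6)
o=np.vstack([np.hstack([v(vis.d["side"]["frame"],272,214),v(S,272,214)]),
 np.hstack([v(vis.d["top"]["frame"],266,164),v(T,266,164)])])
cv2.imwrite("pics/z1.png",o)
```

```text
(no output)
```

View pics/z1.png

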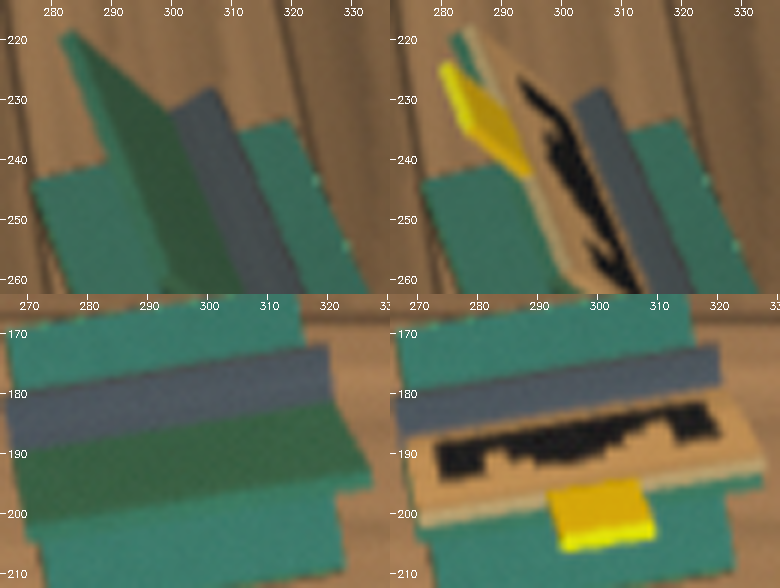

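Run:
```python
from vis import *
np.set_printoptions(precision=2,suppress=True)
c,s=np.cos(.56),np.sin(.56)
B=lambda x,y,z:np.array([c*x-s*z,y,30+s*x+c*z])
st=[("side",(24,70,0),(306.5,228)),("side",(24,-70,0),(325,268)),("side",(0,70,0),(300,232.5)),("side",(0,-70,0),(316.5,273)),("side",(-8,70,90),(281.5,219.5)),("side",(0,70,90),(283.5,218.3)),
("top",(24,70,0),(266,181)),("top",(24,-70,0),(320,172)),("top",(0,70,0),(267,189.5)),("top",(0,-70,0),(321,181.5)),("top",(-8,70,90),(270.3,203)),("top",(-8,-70,90),(327.5,195.5))]
tp=[("top",(6,70,0),(268,187.5)),("top",(6,-70,0),(321,179)),("top",(0,70,92),(270.7,202.7)),("top",(0,-70,92),(328,192.7)),
("top",(6,18,92),(292.3,196.7)),("top",(6,-18,92),(307,194.3)),("top",(6,18,142),(293.8,204.2)),("top",(6,-18,142),(309,201.3)),("top",(0,18,142),(294.2,206.5)),("top",(0,-18,142),(309.6,203.8)),
("side",(6,70,92),(285.5,217.5)),("side",(0,18,142),(279.8,224.5)),("side",(6,-18,92),(294.7,243)),("side",(0,-18,142),(283.7,236))]
def f(q):
    o=[]
    for L,dy in((st,0),(tp,q[3])):
        for cam,l,uv in L: o.append(proj(cam,Rz(q[2])@B(l[0],l[1]+dy,l[2])+[q[0],q[1],0])[0]-uv)
    return np.concatenate(o)
r=least_squares(f,[620,-41,.17,0],x_scale=[10,10,.1,10],loss="soft_l1")
J=r.jac;print(r.x,np.sqrt(np.diag(np.linalg.inv(J.T@J))*np.mean(f(r.x)**2)))
print(f(r.x).reshape(-1,2).T)
```

```text
[619.75 -40.11   0.17  -1.39] [0.35 0.58 0.01 0.77]
[[ 0.71 -0.42  0.14  0.51  0.18  0.61  0.08  0.4   0.51  0.41 -0.08  0.52
  -0.31  0.69 -0.34  0.4  -0.66 -0.41  0.18  0.6   0.12  0.3   0.22  0.39
   1.35  0.74]
 [-0.53 -1.03 -0.52 -1.4   0.29 -0.1   0.29  0.52  0.63 -0.11  2.47  0.54
   0.35  0.1  -0.13  0.41  0.   -0.04 -0.1   0.25  0.04  0.19 -0.43  0.28
  -0.93 -0.59]]
```

Run:
```python
from plan import *
from crops import grid
R=Rt(CY,1);P=[497.6,308.]
manip.servo_line([*P,166],rate=150)
print(manip.read_force())
manip.grip(30,40);print("w",manip.read_width(),manip.read_force())
manip.servo_line([*P,190],rate=60);print(manip.read_force())
manip.servo_line([*P,310],rate=180);print("w",manip.read_width(),manip.read_force(),manip.read_time_s())
manip.goto(B(-3,40,300),Rbt(1))
print("w",manip.read_width(),manip.read_force(),manip.read_time_s())
manip.servo_line(B(-3,40,220),rate=100)
S=manip.capture("side")["frame"];T=manip.capture("top")["frame"]
grid("pics/k1.png",[[(S,235,180),(T,245,150)]])
```

```text
[0.55082442 0.58177377 0.11727903]
w 32.815316443507534 [ 0.35538735 -0.14797467 -0.9193371 ]
[ 0.26852447 -0.02643948 -2.59508786]
w 32.79514278477128 [-0.61030935  0.86251358 -0.45725408] 23.3667
w 32.66488641239708 [ 0.08624336  0.65854288 -0.95226412] 24.6667
```

View pics/k1.png

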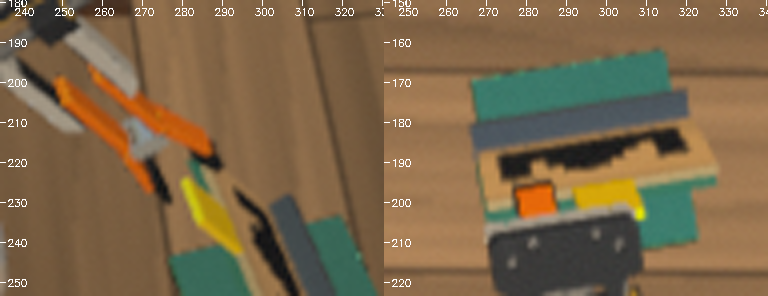

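The clamp is held open, jaw tips at side (288,220) and (276,229), either side of the top edge. In the top view it spans columns 277–287 and the tab begins at 292, so it clears the tab. Now I lower it with a force guard.

Run:
```python
from plan import *
from crops import grid
f0=Rb.T@np.array(manip.read_force())
ok=True
for z in (200,190,182,176,171,167,164,162):
    manip.servo_line(B(-3,40,z),rate=60)
    f=Rb.T@np.array(manip.read_force())-f0
    if np.linalg.norm(f)>5: ok=False;break
print(z,f,manip.read_time_s(),manip.read_width())
S=manip.capture("side")["frame"];T=manip.capture("top")["frame"]
if ok:
    for w in(36,40,44,48,52,56,60,64):
        manip.grip(w)
        f=Rb.T@np.array(manip.read_force())-f0;print(w,manip.read_width(),f.round(1))
print(manip.read_time_s())
S2=manip.capture("side")["frame"];T2=manip.capture("top")["frame"]
grid("pics/k2.png",[[(S,245,195),(T,245,150)],[(S2,245,195),(T2,245,150)]])
```

```text
162 [-0.55167815  0.13294739  0.3204361 ] 28.05 32.77998097361186
36 36.085665064880025 [0.8 0.8 0.3]
40 40.525899890828214 [0.1 0.4 0.6]
44 44.263806328804804 [-1.  -0.  -0.2]
48 47.86110420334337 [-0.3  0.5 -0.6]
52 52.219695778335954 [ 1.  -0.6  0.2]
56 56.232815449885656 [0.4 0.1 0. ]
60 59.80890967885501 [ 1.9 -0.6  0.1]
64 63.97643636973671 [-0.2 -0.2  1.4]
30.5917
```

View pics/k2.png

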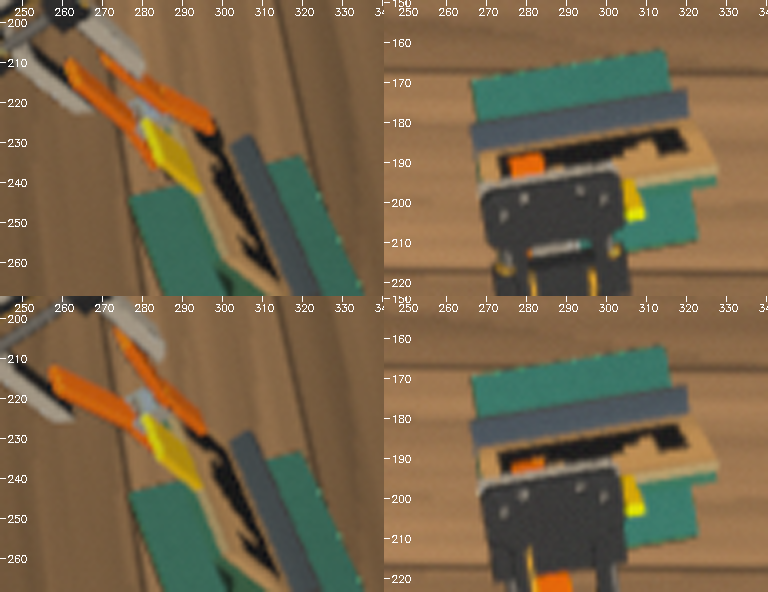

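Run:
```python
from plan import *
from crops import tile
import cv2,pickle
manip.grip(90)
manip.servo_line(B(-3,40,290),rate=120)
manip.goto([380,330,380],Rt(CY,1))
print(manip.read_time_s(),manip.read_force())
S=manip.capture("side")["frame"];T=manip.capture("top")["frame"]
pickle.dump((S,T),open("final.pkl","wb"))
full=lambda im:cv2.resize(np.ascontiguousarray(im[:,:,::-1]),(390,292),interpolation=cv2.INTER_AREA)
cv2.imwrite("pics/f.png",np.vstack([np.hstack([tile(S,260,200,65,49,6),tile(T,262,164,65,49,6)]),cv2.resize(np.hstack([full(S),full(T)]),(780,292))]))
```

```text
33.9333 [0.16250749 0.22366303 0.25877768]
```

View pics/f.png

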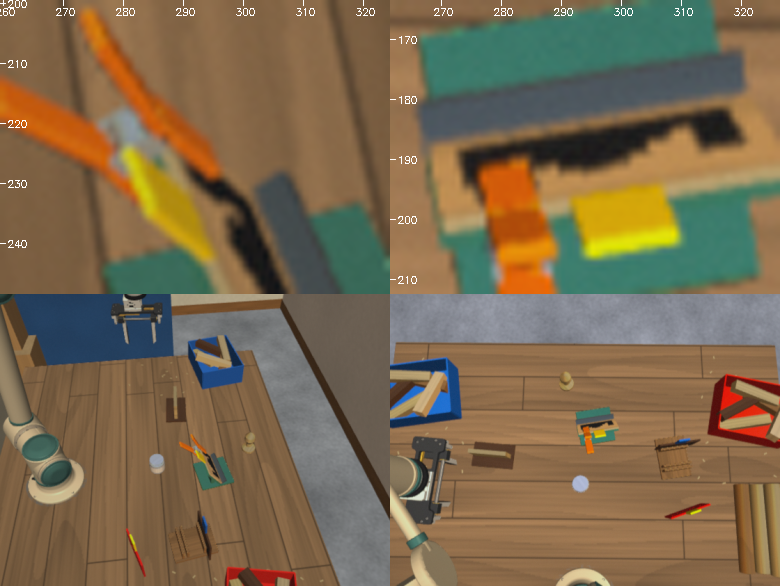

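Run:
```python
from plan import *
import vis
for z in(50,58,66,118): print(z,vis.proj("side",B(5 if z<100 else -2,40,z)).round(1),vis.proj("top",B(5 if z<100 else -2,40,z)).round(1))
manip.wait(.5);manip.hand_in();print(manip.read_time_s())
```

```text
50 [[296.4 231.9]] [[280.8 192.9]]
58 [[295.  230.7]] [[281.1 193.9]]
66 [[293.5 229.5]] [[281.3 195. ]]
118 [[281.6 222.6]] [[283.6 205.3]]
the job is handed in; nothing more can be done
the job is handed in; nothing more can be done
```

The yellow-tabbed template is on the green stand's ledge, flat against the board with its tab up. The spring clamp is closed over the top edge beside the tab, on the robot's left. I handed the job in at about 34.5 s of the 61 s allowed, and it reported no verdict.

**Template:**
- Contact with the ledge came exactly where the template's height predicted. It was felt against the board about 2 mm past the camera estimate of the board's position.
- After release, a fit to both pictures put it 1.4 ± 0.8 mm off centre towards the rack. I left it, as that is close to the measuring error.

**Clamp:**
- I squeezed it right open (fingers 33 mm apart) and lifted it off the rail. Lowering it over the edge gave less than 1 N of contact.
- The handles spread back to about 60 mm as I opened the gripper, so the jaws closed on 14 mm, which is board plus template.
- The commanded jaw tips are about 34 mm below the template's top edge, above the supports behind the board. The last picture fits this only roughly, because single pixels there cannot settle the depth closely.

**Everything else:** In the last picture the gripper is clear of everything. The blue-tabbed template, tin, finial and red decoy look undisturbed, though I did not measure them.

**Checks that disagreed:** The first handle-top measurement came out about 11 mm too high because I picked the far edge of the handle. I corrected it before the grasp. One far corner of the rack fitted poorly, so I took the grasp from the tab itself.

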